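Switch a home network back on at the power strip

ROBOT

A 7-joint arm with a two-finger parallel gripper is mounted at the origin on the work surface. World frame = base frame: x ahead of the robot, y to its left, z up, the work surface at z = 0. Lengths are in m, angles in rad, forces in N, time in s.
With the tool pointing down it reaches from about 0.4 to 0.85 m from the base axis. Payload 10.4 kg.
Tool frame: the origin (TCP) lies on the centre line of the jaws, within the pads' length; the fingertips stand 8 mm ahead of it and the grasp point (between the pads) lies 11 mm behind it (r.finger_overhang is the distance from the TCP to the fingertips, in m); z points along the fingers, y is the line along which they close (so a half turn about z gives the same grasp; the last joint's range is limited). The gripper opens to 87 mm and grips with 3 to 60 N. Pads are 19 mm wide; open, the fingers measure 117 mm over their backs; the gripper's body (75 mm by 190 mm) begins 51 mm behind the grasp point.
Start: joints at [-1.216, 0.332, -0.065, 1.46, 0.022, 1.35, -0.088], TCP at [0.231, 0.581, 0.231] pointing down, gripper open.
Joint ranges: [-2.6, 2.6], [-0.5, 2.12], [-1.47, 1.34], [0.16, 2.42], [-1.27, 4.41], [0.06, 2.06], [-2.6, 2.6]. Speed limits (rad/s): [2.22, 2.22, 2.79, 2.79, 3.14, 3.14, 3.14].

INTERFACE

Orientations are given as a unit quaternion [x, y, z, w].
In Python, from bench import r, vision gives the robot as it stands.
- The arm moves only by the tool drive_tool, never from a script. Its argument "series" is a list of rows, each a list of 2 entries, a list of its own where there are three numbers: the shift along the world's x, y, z in cm, then the turn about the world's z in degrees. A call has exactly 10 rows; each row shifts and turns the commanded pose from where the row before left it; what a row does not reach is not made up. A row lasts 1/8 s, in which the tool goes at most 62.5 mm and 10.7 degrees, less where a joint would pass 70% of its speed; a pose out of reach is approached as far as the arm can. A call with a gripper value outside its range is refused whole. "hand" is the closure, from 0 (fully open) to 1 (shut), set as the call begins (left out, the last holds). The fingers move at their own pace and stop on an object; "newtons" is the grip in N (left out, the last holds). Time passes only in rows, so rows that do not move let the fingers close, or fill a call up. It gives the time, the measured TCP pose, the force, the opening and the grip force at its end, in the units of the state.
- r.read_state(): the state, without advancing time (a new reading comes with each control period).
- vision.camera(name): name is "side" or "top" or "wrist"; returns a dict with "color" (420x560x3 uint8, red, green, blue), "intrinsics" (3x3 intrinsics, pixels), "R" (3x3) and "t" (3): a world point X has camera coordinates R X + t; the wrist camera has in their place "mount" (4x4, takes a point from camera to tool coordinates, whose origin is the TCP and whose axes are the flange's). Camera axes: x right, y down, z forward; pixel columns grow to the right and rows downward; lengths in m; the calibration is good to about 2 mm. The wrist camera is an equidistant fisheye: a pixel r from the principal point sees the ray r / f radians off the axis. A picture is of the moment at which its call begins: read the wrist's pose just before it. There is no depth.
- r.close_job(): hands the job in; it is judged then, once.
The state is a dict: "time": time; "joint_positions": joint angles; "joint_vel": joint speeds; "joint_torque": joint torques, N m; "ee_pos": TCP position; "eef_rot": TCP orientation; "ft_force": force on the tool from outside, world axes, zero at the start; "torque": the same for the moment, N m; "width": finger opening in m; "grip_force": force on a finger pad.
Only numpy, scipy, OpenCV 4.12 (cv2) and the standard library are available. Lean on these libraries where they do the work, as an engineer would, in place of code of your own. Each camera call takes 0.05 s, during which the arm holds its last target. There are 200 camera calls.

TASK

The home network has been shut down: bring it back up at the power strip by tapping on, in this order, the switch of the powerline adapter (the tall square box), then the switch of the Wi-Fi repeater (the one with two aerials), then the switch of the doorbell chime (the round drum with the grille), since each needs the one before it. Each switch is the grey rocker directly beside the unit it feeds: press its raised half lightly with the fingertips all the way down to its stop. Leave the other three switches off, do not pull out or knock loose anything that is plugged in, and leave the rest of the table as it is.

Things in the scene. Friction and masses are not known exactly. Their poses are not given: they have to be found in the camera images.
- strip: Black six-way power strip, 374 x 94 x 42 mm, fast on the table. Origin: centre of its underside; y along its length, x across, z up. Sockets, all occupied, at x = +21 mm and y = -130, -78, -26, +26, +78, +130 mm; beside each at the same y, on the robot's side, its own grey rocker switch, pivot at x = -24 mm (pivot line along y). Flat top at z = 42 mm. All lengths below are in this frame.
- switch_0 (a joint): Rocker switch of the socket at y = -130 mm, rad: 0 = off (start), 0.4 = on. All six: a V of two halves, each 14.5 mm across the strip by 20 mm, meeting over the pivot at z = 45 mm. Off: the outer half (x = -24 to -37 mm) stands up, its outer edge at z = 53 mm, the inner half nearly level. On: the outer half is nearly level, its outer edge at z = 48 mm, the inner half stands up.
- switch_1 (a joint): Rocker switch of the socket at y = -78 mm, rad: 0 = off (start), 0.4 = on. Feel of all six: pressed near its outer edge, the raised half resists evenly with about 2 N down to its stop, which yields softly (4.5 N per mm) by another 4 mm; the rocker stays where it is left. Counts as on above 0.28 rad (outer edge below z = 49.5 mm). Pressing a switch or the strip with more than 30 N is too hard.
- switch_2 (a joint): Rocker switch of the socket at y = -26 mm, rad: 0 = off (start), 0.4 = on. For all six: press with the fingertips centred near x = -34 mm. Closed fingers side by side along the strip (closing line along y) fit; wide fingers across the strip that reach past the pivot line at x = -24 mm hold the other half down and block the rocker.
- switch_3 (a joint): Rocker switch of the socket at y = +26 mm, rad: 0 = off (start), 0.4 = on. As the others.
- switch_4 (a joint): Rocker switch of the socket at y = +78 mm, rad: 0 = off (start), 0.4 = on. As the others.
- switch_5 (a joint): Rocker switch of the socket at y = +130 mm, rad: 0 = off (start), 0.4 = on. As the others.
- powerline: Powerline network adapter: plain white upright box, 44 x 46 x 56 mm, the tallest of the plugged-in boxes (top at strip z = 98 mm), flat top with three small dark dots and a round grey button, network jack on its far side. Its socket varies. Origin: centre of its underside, on the strip's top over its socket; axes parallel to the strip's. All plugged-in units are held only by a 10 mm deep plug.
- repeater: Wi-Fi repeater: lower white box, 44 x 46 x 38 mm, with two round white aerials at its far side that lean back, away from the switches, up to 69 mm above its underside (strip z = 111 mm, the highest thing on the strip). Socket varies. Origin as for the powerline adapter.
- chime: Doorbell chime: white round drum, 44 mm across, 32 mm high, with concentric dark grille rings on its top. Socket varies. Origin as for the powerline adapter.
- charger: USB charger: small white block, 34 x 30 x 28 mm, two dark slots on top. Socket varies; its switch stays off. Origin as for the powerline adapter.
- nightlight: Night light: flat white foot 38 x 32 x 10 mm with a clear dome 26 mm across, 35 mm high in all. Socket varies; its switch stays off. Origin as for the powerline adapter.
- cover: Grey child-safety socket cover: flat plate 42 x 26 x 4 mm with a small rib. Socket varies; its switch stays off. Origin as for the powerline adapter.
- mug: Dark mug, 82 mm across, 95 mm high, to the left of the strip. Origin: centre of its underside. Leave alone.
- glass: Clear glass tumbler, 68 mm across, 110 mm high, beyond the strip. Origin: centre of its underside. Leave alone.
- remote: Black remote control lying flat between the robot and the strip, 165 x 42 x 19 mm, long along its own x. Origin: centre of its underside. Leave alone.
- notebook: Blue notebook lying flat to the right, 210 x 150 x 18 mm. Origin: centre of its underside. Leave alone.
- glasses_case: Dark glasses case lying to the right of the strip, 160 x 62 x 30 mm. Origin: centre of its underside. Leave alone.
Mind the look-alikes: they are no part of the job. Of the things like the cover, leave any that is orange; of the rest the smaller one is meant.

How it is judged:
On the way, in this order (a step that is already met when the one before it is completed fails the run):
1. the powerline adapter's switch is on (((y of powerline in the frame of strip between -0.15 and -0.11 m and value of joint switch_0 above 0.28 rad) or (y of powerline in the frame of strip between -0.098 and -0.058 m and value of joint switch_1 above 0.28 rad) or (y of powerline in the frame of strip between -0.046 and -0.006 m and value of joint switch_2 above 0.28 rad) or (y of powerline in the frame of strip between 0.006 and 0.046 m and value of joint switch_3 above 0.28 rad) or (y of powerline in the frame of strip between 0.058 and 0.098 m and value of joint switch_4 above 0.28 rad) or (y of powerline in the frame of strip between 0.11 and 0.15 m and value of joint switch_5 above 0.28 rad))), for 0.1 s.
2. then the repeater's switch is on (((y of repeater in the frame of strip between -0.15 and -0.11 m and value of joint switch_0 above 0.28 rad) or (y of repeater in the frame of strip between -0.098 and -0.058 m and value of joint switch_1 above 0.28 rad) or (y of repeater in the frame of strip between -0.046 and -0.006 m and value of joint switch_2 above 0.28 rad) or (y of repeater in the frame of strip between 0.006 and 0.046 m and value of joint switch_3 above 0.28 rad) or (y of repeater in the frame of strip between 0.058 and 0.098 m and value of joint switch_4 above 0.28 rad) or (y of repeater in the frame of strip between 0.11 and 0.15 m and value of joint switch_5 above 0.28 rad))), for 0.1 s.
3. then the chime's switch is on (((y of chime in the frame of strip between -0.15 and -0.11 m and value of joint switch_0 above 0.28 rad) or (y of chime in the frame of strip between -0.098 and -0.058 m and value of joint switch_1 above 0.28 rad) or (y of chime in the frame of strip between -0.046 and -0.006 m and value of joint switch_2 above 0.28 rad) or (y of chime in the frame of strip between 0.006 and 0.046 m and value of joint switch_3 above 0.28 rad) or (y of chime in the frame of strip between 0.058 and 0.098 m and value of joint switch_4 above 0.28 rad) or (y of chime in the frame of strip between 0.11 and 0.15 m and value of joint switch_5 above 0.28 rad))), for 0.1 s.
At the end, for the whole second after the job is handed in: the switches of the powerline adapter, the repeater and the chime are on (rocker above 0.28 rad), the other three off (below 0.15 rad), all six plugged-in units still seated at rest in their sockets (within 6 mm and 0.12 rad), the things on the table within 20 mm of where they were (((y of powerline in the frame of strip between -0.15 and -0.11 m and value of joint switch_0 above 0.28 rad) or (y of powerline in the frame of strip between -0.098 and -0.058 m and value of joint switch_1 above 0.28 rad) or (y of powerline in the frame of strip between -0.046 and -0.006 m and value of joint switch_2 above 0.28 rad) or (y of powerline in the frame of strip between 0.006 and 0.046 m and value of joint switch_3 above 0.28 rad) or (y of powerline in the frame of strip between 0.058 and 0.098 m and value of joint switch_4 above 0.28 rad) or (y of powerline in the frame of strip between 0.11 and 0.15 m and value of joint switch_5 above 0.28 rad)) and ((y of repeater in the frame of strip between -0.15 and -0.11 m and value of joint switch_0 above 0.28 rad) or (y of repeater in the frame of strip between -0.098 and -0.058 m and value of joint switch_1 above 0.28 rad) or (y of repeater in the frame of strip between -0.046 and -0.006 m and value of joint switch_2 above 0.28 rad) or (y of repeater in the frame of strip between 0.006 and 0.046 m and value of joint switch_3 above 0.28 rad) or (y of repeater in the frame of strip between 0.058 and 0.098 m and value of joint switch_4 above 0.28 rad) or (y of repeater in the frame of strip between 0.11 and 0.15 m and value of joint switch_5 above 0.28 rad)) and ((y of chime in the frame of strip between -0.15 and -0.11 m and value of joint switch_0 above 0.28 rad) or (y of chime in the frame of strip between -0.098 and -0.058 m and value of joint switch_1 above 0.28 rad) or (y of chime in the frame of strip between -0.046 and -0.006 m and value of joint switch_2 above 0.28 rad) or (y of chime in the frame of strip between 0.006 and 0.046 m and value of joint switch_3 above 0.28 rad) or (y of chime in the frame of strip between 0.058 and 0.098 m and value of joint switch_4 above 0.28 rad) or (y of chime in the frame of strip between 0.11 and 0.15 m and value of joint switch_5 above 0.28 rad)) and not ((y of charger in the frame of strip between -0.15 and -0.11 m and value of joint switch_0 above 0.15 rad) or (y of charger in the frame of strip between -0.098 and -0.058 m and value of joint switch_1 above 0.15 rad) or (y of charger in the frame of strip between -0.046 and -0.006 m and value of joint switch_2 above 0.15 rad) or (y of charger in the frame of strip between 0.006 and 0.046 m and value of joint switch_3 above 0.15 rad) or (y of charger in the frame of strip between 0.058 and 0.098 m and value of joint switch_4 above 0.15 rad) or (y of charger in the frame of strip between 0.11 and 0.15 m and value of joint switch_5 above 0.15 rad)) and not ((y of nightlight in the frame of strip between -0.15 and -0.11 m and value of joint switch_0 above 0.15 rad) or (y of nightlight in the frame of strip between -0.098 and -0.058 m and value of joint switch_1 above 0.15 rad) or (y of nightlight in the frame of strip between -0.046 and -0.006 m and value of joint switch_2 above 0.15 rad) or (y of nightlight in the frame of strip between 0.006 and 0.046 m and value of joint switch_3 above 0.15 rad) or (y of nightlight in the frame of strip between 0.058 and 0.098 m and value of joint switch_4 above 0.15 rad) or (y of nightlight in the frame of strip between 0.11 and 0.15 m and value of joint switch_5 above 0.15 rad)) and not ((y of cover in the frame of strip between -0.15 and -0.11 m and value of joint switch_0 above 0.15 rad) or (y of cover in the frame of strip between -0.098 and -0.058 m and value of joint switch_1 above 0.15 rad) or (y of cover in the frame of strip between -0.046 and -0.006 m and value of joint switch_2 above 0.15 rad) or (y of cover in the frame of strip between 0.006 and 0.046 m and value of joint switch_3 above 0.15 rad) or (y of cover in the frame of strip between 0.058 and 0.098 m and value of joint switch_4 above 0.15 rad) or (y of cover in the frame of strip between 0.11 and 0.15 m and value of joint switch_5 above 0.15 rad)) and distance of each of powerline, repeater, chime, charger, nightlight, cover from where it was at the start of the episode below 0.006 m and angle between each of powerline, repeater, chime, charger, nightlight, cover's own z axis and vertical below 0.12 rad and linear speed of each of powerline, repeater, chime below 0.02 m/s and distance of each of mug, glass, remote, notebook, glasses_case from where it was at the start of the episode below 0.02 m); the robot touches nothing.
It fails at once if the repeater is on without the powerline adapter, or the chime without the repeater (wrong order) ((((y of repeater in the frame of strip between -0.15 and -0.11 m and value of joint switch_0 above 0.2 rad) or (y of repeater in the frame of strip between -0.098 and -0.058 m and value of joint switch_1 above 0.2 rad) or (y of repeater in the frame of strip between -0.046 and -0.006 m and value of joint switch_2 above 0.2 rad) or (y of repeater in the frame of strip between 0.006 and 0.046 m and value of joint switch_3 above 0.2 rad) or (y of repeater in the frame of strip between 0.058 and 0.098 m and value of joint switch_4 above 0.2 rad) or (y of repeater in the frame of strip between 0.11 and 0.15 m and value of joint switch_5 above 0.2 rad)) and not ((y of powerline in the frame of strip between -0.15 and -0.11 m and value of joint switch_0 above 0.2 rad) or (y of powerline in the frame of strip between -0.098 and -0.058 m and value of joint switch_1 above 0.2 rad) or (y of powerline in the frame of strip between -0.046 and -0.006 m and value of joint switch_2 above 0.2 rad) or (y of powerline in the frame of strip between 0.006 and 0.046 m and value of joint switch_3 above 0.2 rad) or (y of powerline in the frame of strip between 0.058 and 0.098 m and value of joint switch_4 above 0.2 rad) or (y of powerline in the frame of strip between 0.11 and 0.15 m and value of joint switch_5 above 0.2 rad))) or (((y of chime in the frame of strip between -0.15 and -0.11 m and value of joint switch_0 above 0.2 rad) or (y of chime in the frame of strip between -0.098 and -0.058 m and value of joint switch_1 above 0.2 rad) or (y of chime in the frame of strip between -0.046 and -0.006 m and value of joint switch_2 above 0.2 rad) or (y of chime in the frame of strip between 0.006 and 0.046 m and value of joint switch_3 above 0.2 rad) or (y of chime in the frame of strip between 0.058 and 0.098 m and value of joint switch_4 above 0.2 rad) or (y of chime in the frame of strip between 0.11 and 0.15 m and value of joint switch_5 above 0.2 rad)) and not ((y of repeater in the frame of strip between -0.15 and -0.11 m and value of joint switch_0 above 0.2 rad) or (y of repeater in the frame of strip between -0.098 and -0.058 m and value of joint switch_1 above 0.2 rad) or (y of repeater in the frame of strip between -0.046 and -0.006 m and value of joint switch_2 above 0.2 rad) or (y of repeater in the frame of strip between 0.006 and 0.046 m and value of joint switch_3 above 0.2 rad) or (y of repeater in the frame of strip between 0.058 and 0.098 m and value of joint switch_4 above 0.2 rad) or (y of repeater in the frame of strip between 0.11 and 0.15 m and value of joint switch_5 above 0.2 rad)))).
It fails at once if the switch of the charger, the night light or the covered socket is pressed over (((y of charger in the frame of strip between -0.15 and -0.11 m and value of joint switch_0 above 0.2 rad) or (y of charger in the frame of strip between -0.098 and -0.058 m and value of joint switch_1 above 0.2 rad) or (y of charger in the frame of strip between -0.046 and -0.006 m and value of joint switch_2 above 0.2 rad) or (y of charger in the frame of strip between 0.006 and 0.046 m and value of joint switch_3 above 0.2 rad) or (y of charger in the frame of strip between 0.058 and 0.098 m and value of joint switch_4 above 0.2 rad) or (y of charger in the frame of strip between 0.11 and 0.15 m and value of joint switch_5 above 0.2 rad)) or ((y of nightlight in the frame of strip between -0.15 and -0.11 m and value of joint switch_0 above 0.2 rad) or (y of nightlight in the frame of strip between -0.098 and -0.058 m and value of joint switch_1 above 0.2 rad) or (y of nightlight in the frame of strip between -0.046 and -0.006 m and value of joint switch_2 above 0.2 rad) or (y of nightlight in the frame of strip between 0.006 and 0.046 m and value of joint switch_3 above 0.2 rad) or (y of nightlight in the frame of strip between 0.058 and 0.098 m and value of joint switch_4 above 0.2 rad) or (y of nightlight in the frame of strip between 0.11 and 0.15 m and value of joint switch_5 above 0.2 rad)) or ((y of cover in the frame of strip between -0.15 and -0.11 m and value of joint switch_0 above 0.2 rad) or (y of cover in the frame of strip between -0.098 and -0.058 m and value of joint switch_1 above 0.2 rad) or (y of cover in the frame of strip between -0.046 and -0.006 m and value of joint switch_2 above 0.2 rad) or (y of cover in the frame of strip between 0.006 and 0.046 m and value of joint switch_3 above 0.2 rad) or (y of cover in the frame of strip between 0.058 and 0.098 m and value of joint switch_4 above 0.2 rad) or (y of cover in the frame of strip between 0.11 and 0.15 m and value of joint switch_5 above 0.2 rad))).
It fails at once if a switch or the strip is pressed hard (over 30 N) (contact force between any of the fingers, the arm and strip above 30 N).
It fails at once if a plugged-in unit is pulled up, knocked loose or tipped (distance of any of powerline, repeater, chime, charger, nightlight, cover from where it was at the start of the episode above 0.008 m or angle between any of powerline, repeater, chime, charger, nightlight, cover's own z axis and vertical above 0.2 rad).
It fails at once if the mug, glass, remote control, notebook or glasses case is lifted, tipped or pushed aside (distance of any of mug, glass, remote, notebook, glasses_case from where it was at the start of the episode above 0.03 m or angle between any of mug, glass, remote, notebook, glasses_case's own z axis and vertical above 0.3 rad).
It also fails if it takes over 45 s, if anything falls off the work surface, if the arm or the gripper's body presses on something with over 40 N, if the wrist force passes 120 N, or if a joint passes its speed limit or range.

## Working session

There is one attempt and no reset: what is moved stays moved. The work goes in short steps, Python scripts to look and compute and a tool call to move; the robot and the scene stay as the last step left them, time stands still between calls to the robot, and variables do not carry over. Pictures are saved under pics/ and viewed, at most 10 in all, crops included, and the job is handed in when it is done.

Besides the shell and the picture viewer there is one more tool, called after "Request:" as name(argument=value, ...) on one line, values as JSON. drive_tool: Moves the arm, as the interface text tells. Its arguments: {"type":"object","properties":{"series":{"type":"array"},"hand":{"type":"number"},"newtons":{"type":"number"}},"required":["series"]}

```bash
mkdir -p pics && python3 - <<'E'
from bench import r, vision
import cv2,pickle
s=r.read_state();print({k:s[k] for k in("time","ee_pos","eef_rot","width","ft_force")},r.finger_overhang)
d={}
for n in("top","side"):
    c=vision.camera(n);d[n]=c;cv2.imwrite(f"pics/{n}0.png",c["color"][:,:,::-1]);print(n,c["intrinsics"],c["R"],c["t"])
pickle.dump(d,open("cam0.pkl","wb"))
E
```

```text
{'time': 0.0, 'ee_pos': array([0.23040928, 0.58056173, 0.22972994]), 'eef_rot': array([ 1.87767617e-01,  9.82213211e-01, -7.19549235e-04, -1.09915066e-04]), 'width': 0.08687471348048055, 'ft_force': array([-0.27731179, -0.582076  ,  0.03517364])} 0.008
top [[449.03840681   0.         274.69382984]
 [  0.         449.03840681 208.28418506]
 [  0.           0.           1.        ]] [[-0.01773448 -0.99975236 -0.01344274]
 [-0.98002404  0.02004505 -0.19786633]
 [ 0.19808679  0.00966515 -0.98013683]] [5.53767882e-04 5.16700827e-01 1.12986479e+00]
side [[530.67694635   0.         290.0282136 ]
 [  0.         530.67694635 218.58471712]
 [  0.           0.           1.        ]] [[ 0.7677582  -0.64037227  0.02169543]
 [-0.33232235 -0.42692246 -0.84101074]
 [ 0.54782223  0.63848302 -0.54058324]] [-0.40248687  0.22512195  1.42871939]
```

View pics/top0.png

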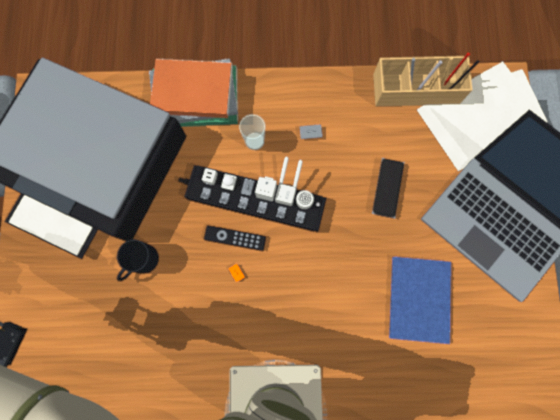

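View pics/side0.png

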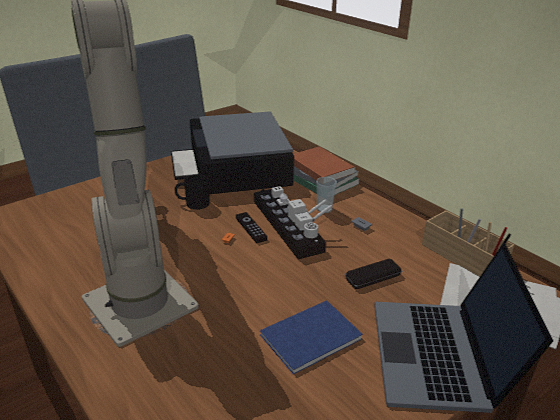

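The top view shows the strip from about (190,180) to (325,215), with its rockers on the robot's (lower) side. From left to right the sockets hold two small units around (209,175) and (229,182), one at (247,187), a white box at (266,186), the box with two aerials at (287,193), and the drum at (305,199). I'll enlarge this area to confirm them, and measure the strip.

```bash
cat > h.py <<'E'
import numpy as np
def ray(c,uv,z):
    K,R,t=c["intrinsics"],np.array(c["R"]),np.array(c["t"])
    d=R.T@np.linalg.solve(K,[uv[0],uv[1],1]);o=-R.T@t
    return o+d*(z-o[2])/d[2]
def proj(c,X):
    p=c["intrinsics"]@(np.array(c["R"])@X+c["t"]);return p[:2]/p[2]
E
python3 - <<'E'
import pickle,cv2,numpy as np
from h import *
c=pickle.load(open("cam0.pkl","rb"))["top"];im=c["color"]
cv2.imwrite("pics/crop0.png",cv2.resize(im[150:240,178:334,::-1],None,fx=5,fy=5,interpolation=cv2.INTER_CUBIC))
# rectify the plane z=0.042 around the strip, 1 mm/px; dark mask
m=(im.max(2)<60).astype(np.uint8); m[:160]=0;m[236:]=0;m[:,:183]=0;m[:,332:]=0
m=cv2.morphologyEx(m,cv2.MORPH_CLOSE,np.ones((5,5)))
cs=max(cv2.findContours(m,0,2)[0],key=cv2.contourArea)
print(cv2.minAreaRect(cs),cv2.boundingRect(cs))
g=cv2.cvtColor(im,cv2.COLOR_RGB2GRAY)
for uv in [(190,193),(185,198),(319,230),(326,199)]: print(uv,ray(c,uv,.042))
E
```

```text
((252.17648315429688, 196.79412841796875), (142.85348510742188, 35.41019821166992), 14.03624439239502) (183, 166, 143, 65)
(190, 193) [0.56496042 0.2168679  0.042     ]
(185, 198) [0.5515046  0.22999473 0.042     ]
(319, 230) [ 0.45806655 -0.12442033  0.042     ]
(326, 199) [ 0.54096381 -0.14611542  0.042     ]
```

View pics/crop0.png

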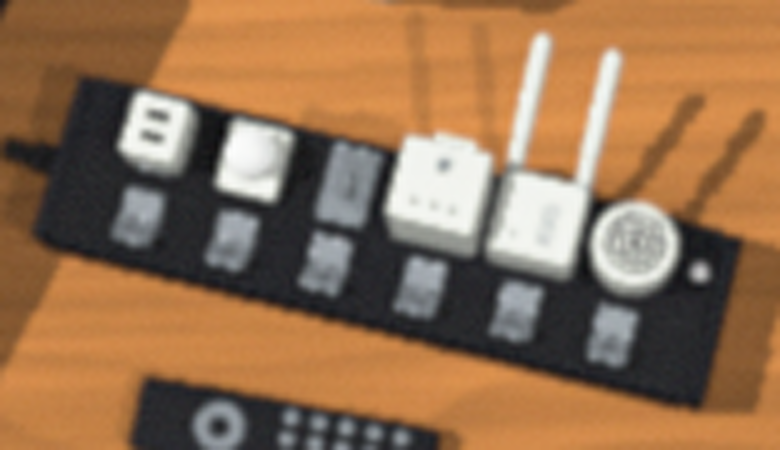

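From left (+y) to right in the crop:
- Charger with two slots, at (155,130).
- Night light, at (255,160).
- Grey cover, at (347,185). It is the one seated in a socket. The orange piece and the larger loose grey one on the table are look-alikes.
- Powerline adapter, at (440,190). It is tall and square, with three dots and a round button, and sits at y=-26.
- Repeater with aerials, at (537,220), y=-78.
- Chime drum with grille, at (635,243), y=-130.

So the order is switch_2, switch_1, switch_0. Next I'll measure the rockers.

```bash
python3 - <<'E'
import pickle,cv2,numpy as np
from h import *
D=pickle.load(open("cam0.pkl","rb"))
c=D["top"];im=c["color"].astype(int)
g=cv2.resize(c["color"],None,fx=4,fy=4,interpolation=cv2.INTER_CUBIC).astype(int)
m=((g.min(2)>75)&(g.max(2)<190)&(abs(g[:,:,0]-g[:,:,2])<45)).astype(np.uint8)
exp=np.array([(137,217),(232,240),(326,264),(420,289),(516,311),(612,335)])/5+[178,150]
P=[];T=[]
for k,(e,y) in enumerate(zip(exp,[.13,.078,.026,-.026,-.078,-.13])):
    w=np.zeros_like(m);cv2.circle(w,tuple(int(a*4) for a in e),34,1,-1)
    M=cv2.moments(m*w,True);uv=np.array([M["m10"],M["m01"]])/M["m00"];uv=(uv+.5)/4-.5
    X=ray(c,uv,.047);P.append(X[:2]);T.append((-.0235,y));print(uv,M["m00"]/16,X)
P=np.array(P);T=np.array(T)
p0,t0=P.mean(0),T.mean(0);U,S,Vt=np.linalg.svd((T-t0).T@(P-p0));R=(U@Vt).T
o=p0-R@t0;print("origin",o,"yaw",np.degrees(np.arctan2(R[1,0],R[0,0])),"res mm",1e3*(P-(T@R.T+o)))
# check: strip near edges
for q in [(-.047,-.187),(-.047,.187),(.047,-.187)]: print(proj(c,np.r_[o+R@q,.042]))
for n in("powerline",-.026),("rep",-.078),("chime",-.13): print(n[0],o+R@[-.034,n[1]])
pickle.dump((o,R),open("strip.pkl","wb"))
s=D["side"];v=s["color"][:,:,::-1].copy()
v=cv2.resize(v[170:270,230:350],None,fx=6,fy=6,interpolation=cv2.INTER_CUBIC)
for y in(.13,.078,.026,-.026,-.078,-.13):
  u=(proj(s,np.r_[o+R@[-.024,y],.045])-[230,170]+.5)*6;cv2.circle(v,tuple(int(a) for a in u),3,(0,0,255),-1)
for x,y in((-.047,-.187),(-.047,.187),(.047,-.187),(.047,.187)):
  u=(proj(s,np.r_[o+R@[x,y],.042])-[230,170]+.5)*6;cv2.circle(v,tuple(int(a) for a in u),3,(0,255,0),-1)
cv2.imwrite("pics/side_chk.png",v)
E
```

```text
[205.30229922 192.77331606] 96.5 [0.56351632 0.17496607 0.047     ]
[224.06506958 197.52332385] 98.8125 [0.54948932 0.12481384 0.047     ]
[242.85817013 202.09914321] 102.125 [0.53600947 0.07485206 0.047     ]
[261.81777295 206.83824442] 100.75 [0.5221508  0.02471835 0.047     ]
[280.86993554 211.45035298] 101.8125 [ 0.50870326 -0.02539514  0.047     ]
[299.9650496  216.35206138] 100.8125 [ 0.49455051 -0.07533416  0.047     ]
origin [0.5517315  0.04354893] yaw -15.351135432578443 res mm [[ 0.03097766 -0.16590288]
 [-0.22986381 -0.17340912]
 [ 0.05644585  0.00953389]
 [-0.03606593  0.02053813]
 [ 0.28255285  0.0517666 ]
 [-0.10404662  0.25747338]]
[318.98463756 230.43947673]
[182.67657575 196.43999322]
[327.06768996 196.56277519]
powerline [0.51206149 0.02747751]
rep [ 0.49829533 -0.0226672 ]
chime [ 0.48452918 -0.07281192]
```

View pics/side_chk.png

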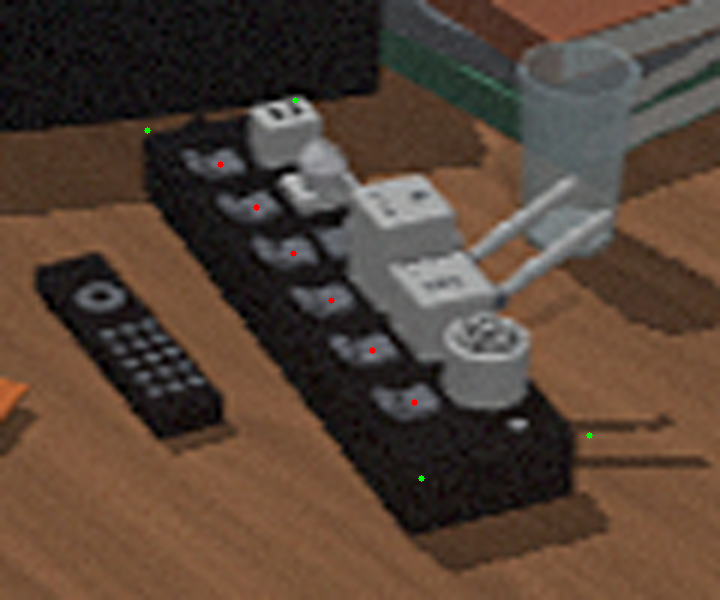

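The rocker fit is good: residuals are under 0.3 mm and the yaw is -15.4°. In the side view the projected pivots land within about 1 px of the V notches. To put the closing line along the strip, the tool needs a turn of about +6.3°. I'll close the hand and approach high, staying clear of the mug and printer.

Request:
drive_tool(series=[[[1.1,-2.8,0.3],0.63],[[1.1,-2.8,0.3],0.63],[[1.1,-2.8,0.3],0.63],[[1.1,-2.8,0.3],0.63],[[1.1,-2.8,0.3],0.63],[[1.1,-2.8,0.3],0.63],[[1.1,-2.8,0.3],0.63],[[1.1,-2.8,0.3],0.63],[[1.1,-2.8,0],0.63],[[1.1,-2.8,0],0.63]], hand=1, newtons=5)

```text
time: 1.35
ee_pos: [0.3407, 0.2998, 0.2543]
eef_rot: [0.133, 0.991, -0.0, -0.0]
ft_force: [0.7, 0.2, -0.0]
width: 0.0016
grip_force: 0.0
```

Request:
drive_tool(series=[[[1.5,-3,0],0],[[1.5,-3,0],0],[[1.5,-3,0],0],[[1.6,-3,0],0],[[1.8,-3,-1],0],[[1.8,-3,-1.5],0],[[1.8,-3,-1.5],0],[[1.9,-3,-2],0],[[1.8,-2,-2],0],[[1.8,-1.2,-2],0]])

```text
time: 2.6
ee_pos: [0.5109, 0.0277, 0.1538]
eef_rot: [0.134, 0.991, -0.0, -0.0]
ft_force: [0.8, 0.0, 0.2]
width: 0.0004
grip_force: 0.0
```

```bash
python3 - <<'E'
from bench import r,vision
import cv2,pickle,numpy as np
from scipy.spatial.transform import Rotation as Ro
s=r.read_state();c=vision.camera("wrist");pickle.dump((s,c),open("w1.pkl","wb"))
o,R=pickle.load(open("strip.pkl","rb"));K=np.array(c["intrinsics"]);M=np.array(c["mount"])
print(s["ee_pos"],s["eef_rot"],K,M)
def pw(X):
    t=Ro.from_quat(s["eef_rot"]).as_matrix().T@(X-s["ee_pos"]);p=M[:3,:3].T@(t-M[:3,3])
    th=np.arctan2(np.hypot(p[0],p[1]),p[2]);d=p[:2]/np.hypot(p[0],p[1]);return K[:2,2]+d*th*K[0,0]
v=cv2.resize(c["color"][:,:,::-1],None,fx=1.4,fy=1.4,interpolation=cv2.INTER_CUBIC)
for y in(.13,.078,.026,-.026,-.078,-.13):
  for x,z,col in((-.037,.053,(0,255,0)),(-.024,.045,(0,0,255))):
   for dy in(-.01,.01):
    u=(pw(np.r_[o+R@[x,y+dy],z])+.5)*1.4;cv2.circle(v,tuple(int(a) for a in u),2,col,-1)
u=(pw(s["ee_pos"]+[0,0,-.008])+.5)*1.4;cv2.circle(v,tuple(int(a) for a in u),3,(255,0,255),-1)
cv2.imwrite("pics/w1.png",v)
E
```

```text
[0.5108889  0.02771308 0.15381979] [ 1.34085351e-01  9.90969784e-01 -3.44734820e-05 -6.32794691e-05] [[325.1922621    0.         281.3924956 ]
 [  0.         325.1922621  209.00396896]
 [  0.           0.           1.        ]] [[-4.11239568e-04 -9.62301511e-01 -2.71984618e-01  7.48319984e-02]
 [ 9.99999595e-01 -1.78047674e-04 -8.82049351e-04 -4.48953156e-04]
 [ 8.00371195e-04 -2.71984871e-01  9.62301195e-01 -1.53946703e-01]
 [ 0.00000000e+00  0.00000000e+00  0.00000000e+00  1.00000000e+00]]
```

View pics/w1.png

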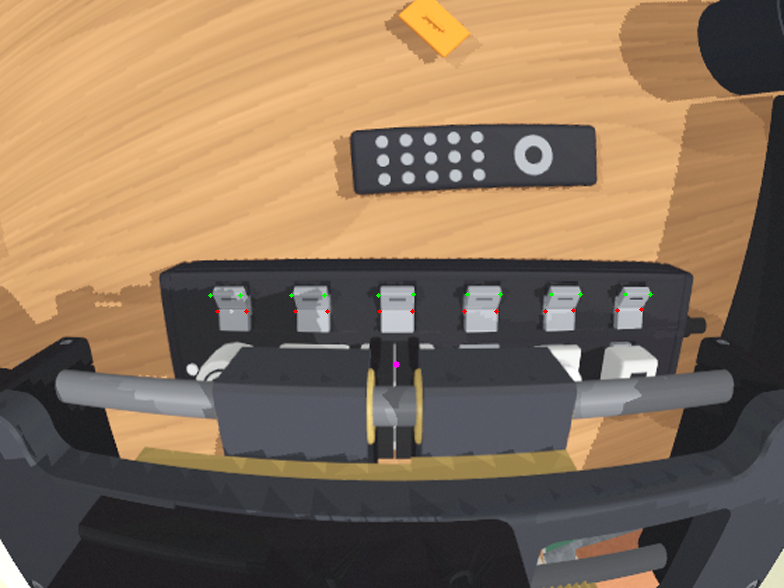

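The wrist view shows the six rockers at rows 285–332 in the enlarged picture, with the powerline's rocker at column 397. The orange piece is on the table at (435,28). My predicted edges (green, row 295) lie about 8 px beyond the real outer edges (row about 287), so the strip is a few mm nearer the robot than I fitted. The fingertip itself projects correctly. I'll refine x from this view.

```bash
cat >> h.py <<'E'
from scipy.spatial.transform import Rotation as Ro
def wray(s,c,uv,z):
    K=np.array(c["intrinsics"]);M=np.array(c["mount"]);d=(np.array(uv)-K[:2,2])/K[0,0];th=np.hypot(*d)
    p=np.r_[d/th*np.sin(th),np.cos(th)];Q=Ro.from_quat(s["eef_rot"]).as_matrix()
    w=Q@(M[:3,:3]@p);O=s["ee_pos"]+Q@M[:3,3];return O+w*(z-O[2])/w[2]
E
python3 - <<'E'
import pickle,cv2,numpy as np
from h import *
s,c=pickle.load(open("w1.pkl","rb"));o,R=pickle.load(open("strip.pkl","rb"))
g=cv2.cvtColor(c["color"],cv2.COLOR_RGB2GRAY)
f=lambda uv,z:np.round(1e3*(R.T@(wray(s,c,uv,z)[:2]-o)),1)
for cx in(397,312,232):
    u=cx/1.4;p=g[184:242,int(u)-3:int(u)+4].mean(1);print(cx,p.astype(int))
for v in(190,200,205,210,215,220,225,230,235): print(v,"z42",f((283.5,v),.042),"z45",f((283.5,v),.045),"z53",f((283.5,v),.053))
for u in(167,223,283.5,344,402,452): print(u,f((u,205),.053),f((u,236),.045))
v=cv2.resize(c["color"][175:245,140:330,::-1],None,fx=4.2,fy=4.2,interpolation=cv2.INTER_CUBIC);cv2.imwrite("pics/w1c.png",v)
E
```

```text
397 [132  42  42  42  42  42  43  43  39  51  63  66  65  64  62  60  57  56
  53  46 114 162 176 176 177 189 187 172 161 117 115 160 172 171 171 176
 171 187 205 203 203 203 203 203 203 202 202 202 201 201 201 201 198 153
  62  62  62  62]
312 [168  41  42  43  42  42  43  45  41  48  62  65  65  64  63  61  58  55
  54  46 106 157 166 151 139 145 144 132 122  84  90 123 132 132 132 137
 134 148 155 155 155 155 154 153 153 153 153 153 153 152 152 151 148  73
  50  49  49  47]
232 [178 147  41  42  42  41  42  49  44  38  57  66  65  64  64  62  61  56
  56  49  85 150 170 154 147 155 153 150 141  92 113 131 132 132 132 137
 126 170 173 166 155 155 154 154 154 153 153 153 153 153 152 150  88  46
  46  46  45  45]
190 z42 [-51.4 -25. ] z45 [-52.1 -25. ] z53 [-53.9 -25.1]
200 z42 [-42.8 -25. ] z45 [-43.6 -25. ] z53 [-45.6 -25.1]
205 z42 [-38.4 -25. ] z45 [-39.2 -25. ] z53 [-41.4 -25.1]
210 z42 [-34. -25.] z45 [-34.9 -25. ] z53 [-37.2 -25.1]
215 z42 [-29.6 -25. ] z45 [-30.5 -25. ] z53 [-32.9 -25.1]
220 z42 [-25.1 -25. ] z45 [-26.1 -25. ] z53 [-28.6 -25.1]
225 z42 [-20.6 -25. ] z45 [-21.6 -25. ] z53 [-24.3 -25.1]
230 z42 [-16. -25.] z45 [-17.1 -25. ] z53 [-19.9 -25. ]
235 z42 [-11.4 -25. ] z45 [-12.5 -25. ] z53 [-15.5 -25. ]
167 [ -41.7 -123.6] [ -10.6 -129.8]
223 [-41.5 -74.7] [-11.4 -77.7]
283.5 [-41.4 -25.1] [-11.6 -25. ]
344 [-41.4  24.7] [-11.2  27.8]
402 [-41.4  75.8] [-10.3  82.3]
452 [-41.6 125.8] [ -8.8 135.8]
```

View pics/w1c.png

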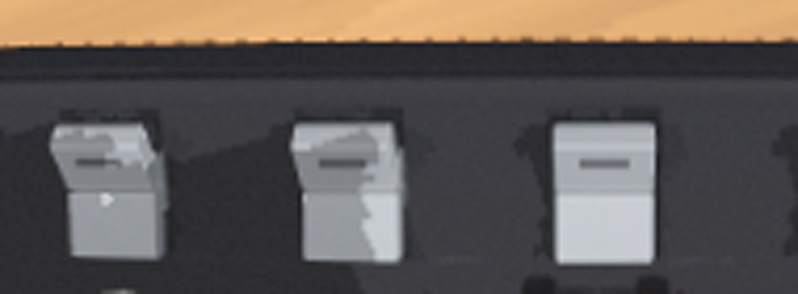

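In the crop, the bright band at the top of each rocker (y 123–150) is its end face. That puts the outer upper edge at about row 210.5, the crease at row 221 and the inner edge at row 237, so the strip is only about 1 mm nearer the robot than fitted. I'll shift 1.5 mm back along the strip's x and descend to just above the powerline's rocker.

Request:
drive_tool(series=[[[-0.15,0.05,-1],0],[[0,0,-1.5],0],[[0,0,-1.5],0],[[0,0,-1.5],0],[[0,0,-1.2],0],[[0,0,-1],0],[[0,0,-0.7],0],[[0,0,-0.5],0],[[0,0,-0.2],0],[[0,0,0],0]])

```text
time: 3.9
ee_pos: [0.5091, 0.0295, 0.0637]
eef_rot: [0.134, 0.991, 0.0, 0.0]
ft_force: [-0.9, -0.1, -0.3]
width: 0.0006
grip_force: 0.0
```

Request:
drive_tool(series=[[[0,0,-0.15],0],[[0,0,-0.15],0],[[0,0,-0.15],0],[[0,0,-0.15],0],[[0,0,-0.1],0],[[0,0,-0.05],0],[[0,0,0],0],[[0,0,0],0],[[0,0,0],0],[[0,0,0],0]])

```text
time: 5.15
ee_pos: [0.5091, 0.0294, 0.0561]
eef_rot: [0.134, 0.991, 0.0, 0.0]
ft_force: [-1.6, 0.9, 1.8]
width: 0.0008
grip_force: 0.8
```

The tip is at z=48.1 mm and the force is about 2 N, so it is just reaching the stop. I'll press 1 mm more to feel the stop.

Request:
drive_tool(series=[[[0,0,-0.05],0],[[0,0,-0.05],0],[[0,0,-0.05],0],[[0,0,0],0],[[0,0,0],0],[[0,0,0],0],[[0,0,0],0],[[0,0,0],0],[[0,0,0],0],[[0,0,0],0]])

```text
time: 6.4
ee_pos: [0.509, 0.0294, 0.0546]
eef_rot: [0.133, 0.991, 0.0, -0.0]
ft_force: [-2.8, -0.8, 4.7]
width: 0.0003
grip_force: 2.5
```

The force is now 4.7 N with the tip at z=46.6 mm, so the rocker is on its stop. I'll lift, move over the repeater's rocker and check.

Request:
drive_tool(series=[[[0,0,0.6],0],[[0,0,1.2],0],[[0,0,2.2],0],[[0,0,2],0],[[-0.2,-0.7,0],0],[[-0.3,-1.1,0],0],[[-0.3,-1.2,0],0],[[-0.3,-1.1,0],0],[[-0.28,-0.9,0],0],[[0,0,0],0]])

```text
time: 7.65
ee_pos: [0.495, -0.0214, 0.1145]
eef_rot: [0.134, 0.991, 0.0, -0.0]
ft_force: [1.3, 0.7, -0.2]
width: 0.0004
grip_force: 0.0
```

```bash
python3 - <<'E'
from bench import r,vision
import cv2
s=r.read_state();print(s["ee_pos"],s["ft_force"])
c=vision.camera("wrist")["color"]
cv2.imwrite("pics/w2.png",cv2.resize(c[150:290,120:480,::-1],None,fx=2.2,fy=2.2))
E
```

```text
[ 0.49500648 -0.02139152  0.11453374] [ 1.2974129   0.65097597 -0.19467202]
```

View pics/w2.png

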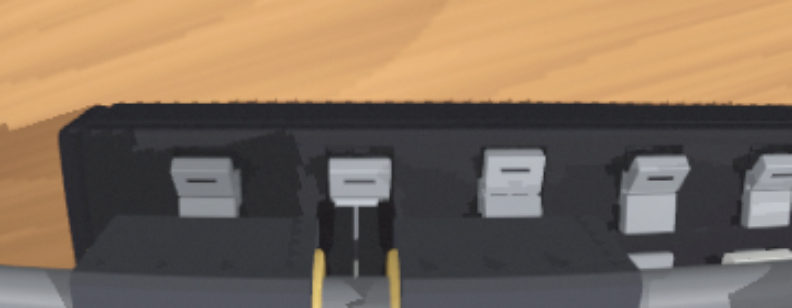

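The powerline's rocker at (515,180) has flipped: its outer half is level and its inner half is up. The fingers (gap at column 356) line up with the repeater's rocker at (358,180), which is still off. I'll press it in the same way.

Request:
drive_tool(series=[[[0,0,-1],0],[[0,0,-1.2],0],[[0,0,-1.2],0],[[0,0,-0.9],0],[[0,0,-0.5],0],[[0,0,-0.3],0],[[0,0,-0.15],0],[[0,0,-0.15],0],[[0,0,-0.15],0],[[0,0,0],0]])

```text
time: 8.95
ee_pos: [0.4948, -0.0204, 0.059]
eef_rot: [0.134, 0.991, 0.0, -0.0]
ft_force: [-2.7, 0.4, 3.2]
width: 0.0008
grip_force: 1.8
```

Request:
drive_tool(series=[[[0,0,-0.1],0],[[0,0,-0.1],0],[[0,0,-0.1],0],[[0,0,-0.1],0],[[0,0,-0.05],0],[[0,0,0],0],[[0,0,0],0],[[0,0,0],0],[[0,0,0],0],[[0,0,0],0]])

```text
time: 10.2
ee_pos: [0.4953, -0.0206, 0.0546]
eef_rot: [0.134, 0.991, 0.0, 0.0]
ft_force: [-2.1, 0.2, 5.7]
width: 0.0003
grip_force: 2.5
```

The repeater's switch is on its stop (5.7 N at z=46.6 mm). Next is the chime.

Request:
drive_tool(series=[[[0,0,0.6],0],[[0,0,1.2],0],[[0,0,2.2],0],[[0,0,2],0],[[-0.2,-0.7,0],0],[[-0.3,-1.1,0],0],[[-0.3,-1.2,0],0],[[-0.3,-1.1,0],0],[[-0.28,-0.9,0],0],[[0,0,0],0]])

```text
time: 11.45
ee_pos: [0.4811, -0.0714, 0.1145]
eef_rot: [0.134, 0.991, 0.0, -0.0]
ft_force: [0.6, -0.0, -0.2]
width: 0.0002
grip_force: 0.0
```

Request:
drive_tool(series=[[[0,0,-1],0],[[0,0,-1.2],0],[[0,0,-1.2],0],[[0,0,-0.9],0],[[0,0,-0.5],0],[[0,0,-0.3],0],[[0,0,-0.15],0],[[0,0,-0.15],0],[[0,0,-0.15],0],[[0,0,0],0]])

```text
time: 12.7
ee_pos: [0.481, -0.0704, 0.059]
eef_rot: [0.134, 0.991, 0.0, -0.0]
ft_force: [-3.6, 1.0, 3.0]
width: 0.0006
grip_force: 1.8
```

Request:
drive_tool(series=[[[0,0,-0.1],0],[[0,0,-0.1],0],[[0,0,-0.1],0],[[0,0,-0.1],0],[[0,0,-0.05],0],[[0,0,0],0],[[0,0,0],0],[[0,0,0],0],[[0,0,0],0],[[0,0,0],0]])

```text
time: 13.95
ee_pos: [0.4815, -0.0706, 0.0546]
eef_rot: [0.134, 0.991, 0.0, 0.0]
ft_force: [-1.8, 0.7, 4.9]
width: 0.0005
grip_force: 2.5
```

The chime's switch is on its stop too (4.9 N). I'll lift clear, back off toward the robot and check.

Request:
drive_tool(series=[[[0,0,0.6],0],[[0,0,1.2],0],[[0,0,2.2],0],[[0,0,2.5],0],[[0,0,2.5],0],[[0,0,2],0],[[0,0,1],0],[[0,0,0.5],0],[[0,0,0],0],[[0,0,0],0]])

```text
time: 15.2
ee_pos: [0.4811, -0.0705, 0.1789]
eef_rot: [0.133, 0.991, -0.0, -0.001]
ft_force: [-0.8, 0.2, 0.2]
width: 0.0003
grip_force: 0.0
```

```bash
python3 - <<'E'
from bench import r,vision
import cv2
s=r.read_state();print(s["time"],s["ee_pos"],s["ft_force"])
c=vision.camera("wrist")["color"]
cv2.imwrite("pics/w3.png",cv2.resize(c[:,:,::-1],None,fx=1.4,fy=1.4))
E
```

```text
15.2 [ 0.48107884 -0.07054166  0.17894117] [-0.81009407  0.15032605  0.17192149]
```

View pics/w3.png

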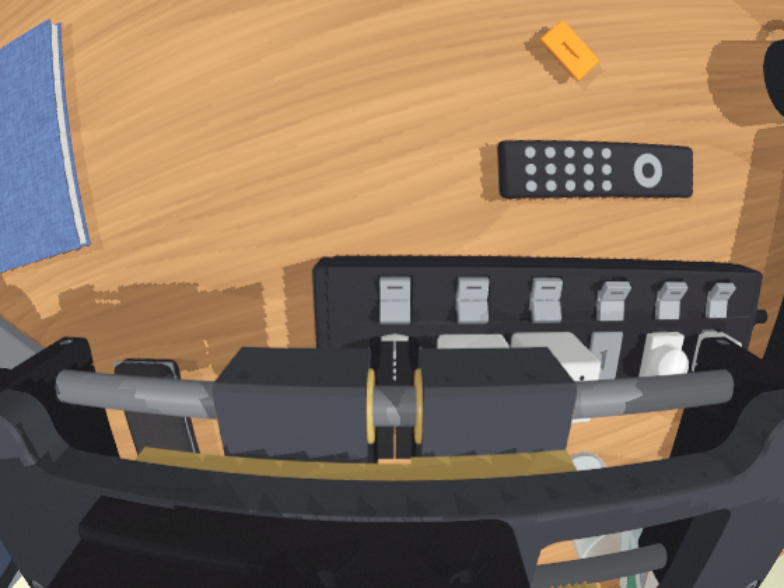

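The three rockers at (395,298), (472,298) and (547,298), for chime, repeater and powerline, are all flipped on. The other three, at (613,300), (671,300) and (720,300), are still off, and all the units are still in place. The arm touches nothing, so I'll hand the job in.

```bash
python3 -c "
from bench import r
print(r.close_job())"
```

```text
the job is handed in; nothing more can be done
None
```

I switched on the powerline adapter, then the repeater, then the chime, each pressed to its stop at about 5 N; the final wrist-camera view shows the other three switches still off and the plugged-in units in place, and the job is handed in (no verdict came back).

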